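# Load the bottle filler's rack and index it one hole

### The arm

A 6-joint arm with a two-finger parallel gripper is mounted at the origin on the work surface. World frame = base frame: x ahead of the robot, y to its left, z up, the work surface at z = 0. Lengths are in m, angles in rad, forces in N, time in s.
With the tool pointing down it reaches from about 0.3 to 0.825 m from the base axis. Payload 5.4 kg.
Tool frame: the origin (TCP) lies between the finger pads; the fingertips stand 11 mm ahead of it and the grasp point (between the pads) lies 8 mm behind it; z points along the fingers, y is the line along which they close (so a half turn about z gives the same grasp; the last joint's range is limited). The gripper opens to 92 mm and grips with 3 to 60 N. Pads are 20 mm wide; open, the fingers measure 128 mm over their backs; the gripper's body (75 mm by 189 mm) begins 69 mm behind the grasp point.
Start: joints at [1.12, 0.158, 1.597, -0, 1.386, -0.21], TCP at [0.137, 0.558, 0.226] pointing down, gripper open.
Joint ranges: [-2.91, 2.91], [-0.94, 2.29], [0.18, 2.7], [-1.29, 4.43], [0.17, 2.64], [-3, 3]. Speed limits (rad/s): [2.57, 2.57, 3.14, 3.14, 3.14, 3.14].

### API

Orientations are given as a 3x3 rotation matrix whose columns are the frame's x, y, z axes.
In Python, from workcell import bot, capture, camera_info, nets gives the robot as it stands. The module is installed in compiled form; this text tells all that it offers.
- The arm moves only by the tool apply_moves, never from a script. Its argument "motion" is a list of rows, each a list of 3 entries, a list of its own where there are three numbers: the opening, from -1 (shut) to 1 (fully open), then the shift along the tool's x, y, z scaled (see below), then the turn about the tool's z scaled (see below). A call has 1 to 10 rows; each row shifts and turns the commanded pose from where the row before left it, along the tool's axes as they then stand; what a row does not reach is not made up. The controller multiplies each number of a shift by 0.04 m and each number of a turn by 0.12 rad. A row lasts 1/10 s, in which the tool goes at most 50 mm and 8.59 degrees, less where a joint would pass 70% of its speed; a pose out of reach is approached as far as the arm can. A call with a number of a shift or a turn outside -1 to 1 is refused whole. A call with a gripper value outside its range is refused whole. The fingers move at their own pace and stop on an object; "force" is the grip in N (left out, the last holds). Time passes only in rows, so rows that do not move let the fingers close. It gives the time, the measured TCP pose, the force, the opening and the grip force at its end, in the units of the state.
- bot.get_state(): the state, without advancing time (a new reading comes with each control period).
- capture(name): name is "side" or "top" or "wrist"; returns the picture (480x640x3 uint8, blue, green, red); there is no depth.
- camera_info(name): a dict with "vertical_fov" (degrees; the focal length in pixels is half the picture's height over the tangent of half this angle, whatever the lens; pixels are square), "cx", "cy" (the principal point, pixels), "R" (3x3) and "t" (3): a world point X has camera coordinates R X + t; the wrist camera has in their place "mount" (4x4, takes a point from camera to tool coordinates, whose origin is the TCP and whose axes are the flange's). Camera axes: x right, y down, z forward; pixel columns grow to the right and rows downward; lengths in m; the calibration is good to about 2 mm. A picture is of the moment at which its call begins: read the wrist's pose just before it. camera_info takes no time and is no camera call.
- bot.sign_off(): hands the job in; it is judged then, once.
Trained networks look in the newest picture that a camera, given by its name, has taken for a name from the list of things; names that differ only in an ending like _2 or _b are one class to them, and where a whole thing is asked for, a point or a joint stands for the part that bears it (a point fixed in the world has none). Each returns a list of dicts, best first, with "p" (0 to 1); they miss things now and then, are a little off and sometimes report something else, mostly with a low value. They report only what shows in the picture. A call takes as long as a camera call. They do not tell look-alikes from the thing itself.
- nets.trace(camera, thing): "region" (480x640 bool, what is visible of it) and "xy" ([column, row] as shares, 0 to 1, of the picture: columns of its width, rows of its height, amid what is visible of it).
- nets.place_of(camera, thing): "xy" ([column, row] as shares, 0 to 1, of the picture: columns of its width, rows of its height: a listed point, or the origin of a listed thing).
The state is a dict: "time_s": time; "qpos": joint angles; "dq": joint speeds; "effort": joint torques, N m; "ee_pos": TCP position; "tcp_rot": TCP orientation; "contact_force": force on the tool from outside, world axes, zero at the start; "ft_torque": the same for the moment, N m; "gripper_width": finger opening in m; "grip_force": force on a finger pad.
Only numpy, scipy, OpenCV 4.12 (cv2) and the standard library are available. Lean on these libraries where they do the work, as an engineer would, in place of code of your own. Each camera call takes 0.05 s, during which the arm holds its last target. There are 200 camera calls.

### The job

Carry on with the batch on the bench bottle filler: stand the two loose empty bottles in the rack's two free pockets, the third pocket (three dots) first and then the fourth (four dots). Then pull up the red lock knob, slide the rack one hole along so that the second bottle comes under the nozzle, and let the lock pin drop fully home in that hole. Finish still holding the knob with the pin home, and leave the other bottles standing in their pockets and the other things on the table where they are.

Things in the scene. Friction and masses are not known exactly. Their poses are not given: they have to be found in the camera images.
- filler: Bench bottle filler, fixed: grey base plate 110 x 640 x 8 mm with a perforated aluminium square tube (30 mm, top at 48 mm, a round hole every 70 mm). Origin: on the table under the tube's middle; y along the tube, x across it away from the robot. Column with dosing head behind the tube at x 100, y 35 mm, hopper 330 mm high; its dosing barrel and pull rod reach y 220 mm at x 100, 203 mm high.
- carriage (a joint): Travel of the rack along the tube, m. 0: the hole it is locked in at the start; grows along the filler's +y; the following holes are at 0.070, 0.140, 0.210. About 2.5 N of friction; locked while the pin sits in a hole, with about 2 mm of play either way.
- plunger (a joint): Lift of the spring lock plunger, m: 0 pin fully home in a hole (12 mm deep), 0.016 pulled fully up. The round-nosed pin is clear of the hole from 0.012 on; off a hole it rests on the tube at 0.012. The spring pushes down with about 4 N at 0 and 9 N at 0.016.
- pull_knob: Red knob of the lock plunger, on the rack's trailing (-y) sleeve, 70 mm beyond the fourth pocket: 28 mm in diameter from 7 to 21 mm above its origin, 25 mm tall, over a brass barrel 18 mm in diameter. Origin: centre of its underside, 79 mm above the table with the pin home. Grip it from above and lift straight up; the rack is slid by the same knob.
- nozzle_tip (a point): Lower tip of the filling nozzle, 167 mm above the table and 16 mm above the mouth of a bottle in the rack. At the start pocket 1 is under it.
- pocket1 (a point): Centre of the floor of the first pocket (one dot), under the nozzle at the start. The rack is a blue block 70 mm wide and 286 mm long, its top 88 mm above the table, with four round pockets 41 mm in diameter, 27 mm deep, 70 mm apart, floors at 61 mm; yellow dots on its robot-side edge count them 1 to 4 towards -y.
- pocket2 (a point): Centre of the floor of the second pocket (two dots), 70 mm on the -y side of the first.
- pocket3 (a point): Centre of the floor of the third pocket (three dots), empty at the start.
- pocket4 (a point): Centre of the floor of the fourth pocket (four dots), empty at the start, next to the red knob.
- bottle_1: White plastic bottle without cap: round body 38 mm in diameter up to 67 mm, shoulder, then a neck 23 mm in diameter; 90 mm tall, about 45 g, open top dark. Origin: centre of its underside, z up the bottle. Stands in the first pocket, its mouth 151 mm above the table.
- bottle_2: White plastic bottle without cap: round body 38 mm in diameter up to 67 mm, shoulder, then a neck 23 mm in diameter; 90 mm tall, about 45 g, open top dark. Origin: centre of its underside, z up the bottle. Stands in the second pocket, just as high.
- bottle_a: White plastic bottle without cap: round body 38 mm in diameter up to 67 mm, shoulder, then a neck 23 mm in diameter; 90 mm tall, about 45 g, open top dark. Origin: centre of its underside, z up the bottle. One of the two loose empty bottles, standing on the table on the robot's side of the filler; either may go in either pocket.
- bottle_b: White plastic bottle without cap: round body 38 mm in diameter up to 67 mm, shoulder, then a neck 23 mm in diameter; 90 mm tall, about 45 g, open top dark. Origin: centre of its underside, z up the bottle. The other loose empty bottle.
- tin: Empty open tin 72 mm in diameter, 58 mm tall, standing in the row with the two loose bottles. Origin: centre of its underside. Leave it.
- tall_tin: Empty open tin 74 mm in diameter, 105 mm tall, standing to the left. Origin: centre of its underside. Leave it.
- tape_roll: Roll of brown tape lying flat, 100 mm in diameter, 48 mm tall, behind the filler. Origin: centre of its underside. Leave it.
- blue_canister: Blue canister 70 x 110 mm, 180 mm tall, standing to the left. Origin: centre of its underside. Leave it.
- jar: Amber jar with white lid, 68 mm in diameter, 85 mm tall, standing to the right. Origin: centre of its underside. Leave it.
- marker: White and blue marker pen 135 mm long, 17 mm thick, lying to the right. Origin: under its middle, x along it. Leave it.
Things that resemble listed ones, but are neither listed nor needed, are in the scene too. What is shaped like the bottle_2 but blue or pink is not meant.

How it is judged:
By the outcome, as a careful person would: the job done as asked, in the order asked, and still so for the second after the job is handed in, while the arm keeps its last pose, push and grip.
It also fails if it takes over 67 s, if anything falls off the work surface, if the arm or the gripper's body presses on something with over 40 N, if the wrist force passes 120 N, or if a joint passes its speed limit or range.

## Working session

There is one attempt and no reset: what is moved stays moved. The work goes in short steps, Python scripts to look and compute and a tool call to move; the robot and the scene stay as the last step left them, time stands still between calls to the robot, and variables do not carry over. Pictures are saved under pics/ and viewed, at most 10 in all, crops included, and the job is handed in when it is done.

Besides the shell and the picture viewer there is one more tool, called after ">>>" by a JSON object that holds its "name" and its "arguments", one argument or row to a line. apply_moves: Moves the arm, as the interface text tells. Shifts and turns lie within -1 to 1; 1 stands for 0.04 m of shift or 0.12 rad of turn. Its arguments: {"type":"object","properties":{"motion":{"type":"array"},"force":{"type":"number"}},"required":["motion"]}

```bash
mkdir -p pics; ls; python3 - <<'E'
from workcell import bot,capture,camera_info,nets
import cv2,numpy as np
s=bot.get_state();print(s['time_s'],s['ee_pos'],s['tcp_rot'],s['gripper_width'])
ims=[]
for c in ['side','top']:
    im=capture(c);cv2.imwrite(f'pics/{c}0.png',im);print(c,camera_info(c))
    for t in ['bottle_a','pull_knob','pocket1','pocket2','pocket3','pocket4','nozzle_tip','filler','tin']:
        print(t,[(round(d['p'],2),np.round(np.array(d['xy'])*[640,480],1).tolist()) for d in nets.place_of(c,t)][:6])
print(camera_info('wrist'))
E
```

```text
pics
0.0 [0.13689434 0.5578501  0.22463588] [[-9.71162743e-01  2.38416294e-01 -7.73035983e-04]
 [ 2.38417293e-01  9.71161335e-01 -1.68976246e-03]
 [ 3.47875754e-04 -1.82533949e-03 -9.99998274e-01]] 0.09154072089425175
side {'vertical_fov': 53.93575824113111, 'cx': 322.07096677332567, 'cy': 235.90993052188722, 'R': array([[ 0.9642664 , -0.26489884,  0.00434979],
       [-0.14935429, -0.55708333, -0.81691582],
       [ 0.21882325,  0.78707482, -0.57674051]]), 't': array([-0.52774984,  0.204581  ,  1.05933983])}
bottle_a [(0.9, [287.9, 291.6]), (0.83, [259.7, 271.2]), (0.7, [337.6, 266.4]), (0.66, [283.8, 255.9]), (0.63, [247.5, 290.3]), (0.62, [335.0, 209.1])]
pull_knob [(0.76, [352.5, 325.0])]
pocket1 [(0.9, [340.5, 287.5]), (0.8, [336.3, 269.1]), (0.76, [344.5, 306.8]), (0.61, [334.7, 247.8])]
pocket2 [(0.9, [340.5, 287.5]), (0.8, [336.3, 269.1]), (0.76, [344.5, 306.8]), (0.61, [334.7, 247.8])]
pocket3 [(0.9, [340.5, 287.5]), (0.8, [336.3, 269.1]), (0.76, [344.5, 306.8]), (0.61, [334.7, 247.8])]
pocket4 [(0.9, [340.5, 287.5]), (0.8, [336.3, 269.1]), (0.76, [344.5, 306.8]), (0.61, [33
[... 979 characters left out ...]
.95, [352.7, 228.2]), (0.85, [329.0, 219.9]), (0.66, [377.6, 231.8]), (0.62, [303.7, 216.6])]
nozzle_tip [(0.72, [317.1, 222.2]), (0.65, [305.0, 208.7])]
filler [(0.69, [318.7, 225.0])]
tin [(0.62, [360.6, 273.7]), (0.54, [303.9, 217.3]), (0.22, [327.2, 219.5])]
{'vertical_fov': 66.1621916918331, 'cx': 318.55072852736015, 'cy': 246.58866385117744, 'mount': array([[ 3.29365767e-04, -9.55526026e-01, -2.94906604e-01,
         8.54570683e-02],
       [ 9.99999675e-01,  9.77450488e-05,  8.00143906e-04,
        -4.13659396e-08],
       [-7.35732667e-04, -2.94906772e-01,  9.55525748e-01,
        -1.58998147e-01],
       [ 0.00000000e+00,  0.00000000e+00,  0.00000000e+00,
         1.00000000e+00]])}
```

```bash
python3 - <<'E'
import cv2
a=cv2.imread('pics/side0.png')[150:390,180:440];b=cv2.imread('pics/top0.png')[130:350,210:450]
cv2.imwrite('pics/s1.png',cv2.resize(a,(650,600),interpolation=3));cv2.imwrite('pics/t1.png',cv2.resize(b,(654,600),interpolation=3))
E
```

```text
(no output)
```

View pics/s1.png

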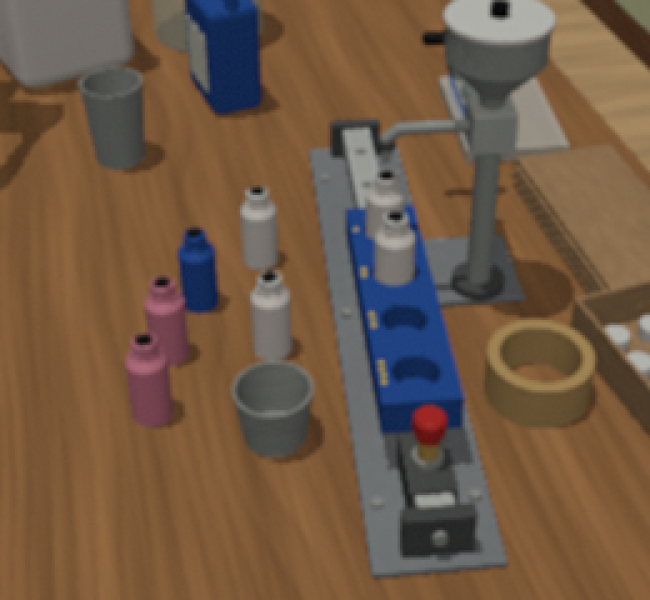

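View pics/t1.png

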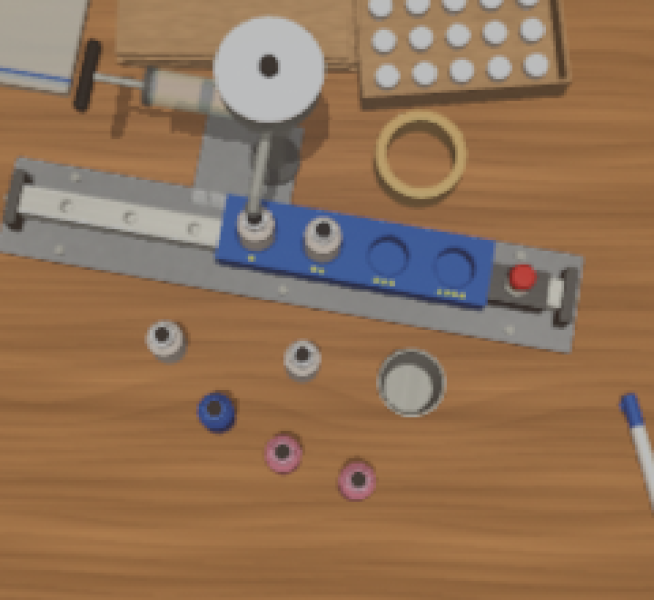

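The side crop shows two white loose bottles (full-frame (288,292) and (284,256)), one blue one and two pink ones; the rack shows two empty pockets, (341,288) and (345,307), with the red knob below them. In the top view the loose white bottles are at (271,253) and (321,262). These two are the ones meant: they are white, standing on the robot's side, in a row with the tin. The blue and pink ones, and the white bottles already in the rack, are not.

```bash
cat > h.py <<'E'
from workcell import bot,capture,camera_info,nets
import cv2,numpy as np
def cam(name,s=None):
    i=camera_info(name);f=240/np.tan(np.radians(i['vertical_fov']/2))
    K=np.array([[f,0,i['cx']],[0,f,i['cy']],[0,0,1]])
    if name=='wrist':
        T=np.eye(4);T[:3,:3]=s['tcp_rot'];T[:3,3]=s['ee_pos'];M=np.linalg.inv(T@i['mount']);return K@M[:3]
    return K@np.c_[i['R'],i['t']]
def tri(obs):
    A=[];
    for P,(u,v) in obs: A+=[u*P[2]-P[0],v*P[2]-P[1]]
    X=np.linalg.svd(np.array([a/np.linalg.norm(a[:3]) for a in A]))[2][-1];X=X[:3]/X[3]
    e=max(np.linalg.norm((P@np.r_[X,1])[:2]/(P@np.r_[X,1])[2]-o) for P,o in obs)
    return X,e
def onz(P,uv,z):
    A=np.c_[P[:,0],P[:,1],-np.r_[uv,1]];return np.linalg.lstsq(A,-(P[:,2]*z+P[:,3]),rcond=None)[0][:2]
def proj(P,X): q=P@np.r_[X,1];return q[:2]/q[2]
def find(c,t): return [(round(d['p'],2),np.round(np.array(d['xy'])*[640,480],1)) for d in nets.place_of(c,t)]
E
python3 - <<'E'
from h import *
S,T=cam('side'),cam('top')
for n,a,b in [('bA',(283.8,255.9),(270.7,252.8)),('bB',(287.9,291.6),(321,262.3)),('p1',(334.7,247.8),(303.7,216.6)),('p2',(336.3,269.1),(329,219.9)),('p3',(340.5,287.5),(352.7,228.2)),('p4',(344.5,306.8),(377.6,231.8)),('knob',(352.5,325),(397.3,232.6)),('noz',(336,207.1),(305,208.7)),('tin',(290.8,326.5),(360.6,273.7)),('fil',(334,278.9),(318.7,225))]:
    X,e=tri([(S,a),(T,b)]);print(n,X.round(4),round(e,1))
E
```

```text
bA [ 0.4884  0.1588 -0.0127] 2.4
bB [ 0.4651  0.0071 -0.0076] 1.5
p1 [0.5941 0.0593 0.0636] 1.0
p2 [ 0.5821 -0.0134  0.0555] 1.2
p3 [ 0.5648 -0.0833  0.0579] 1.4
p4 [ 0.5529 -0.1543  0.0662] 0.9
knob [ 0.552  -0.2108  0.067 ] 1.1
noz [0.59   0.0513 0.1899] 2.0
tin [ 0.4401 -0.1116 -0.0066] 1.3
fil [ 0.5821  0.016  -0.0011] 0.4
```

>>> {"name": "apply_moves", "arguments": {
  "motion": [
    [1,[0,0,-1],1],
    [1,[0,0,-1],1],
    [1,[0,0,0],1],
    [1,[0,0,0],1],
    [1,[0,0,0],1],
    [1,[0,0,0],1],
    [1,[0,0,0],1],
    [1,[0,0,0],1],
    [1,[0,0,0],1],
    [1,[0,0,0],1]
  ]
}}

```text
time_s: 2.0
ee_pos: [0.1371, 0.5584, 0.3056]
tcp_rot: [[-0.125, 0.992, 0.0], [0.992, 0.125, -0.0], [-0.0, 0.0, -1.0]]
contact_force: [0.0, 0.6, 0.3]
gripper_width: 0.0917
grip_force: 0.0
```

>>> {"name": "apply_moves", "arguments": {
  "motion": [
    [1,[0,0,0],1],
    [1,[0,0,0],1],
    [1,[0,0,0],0.7],
    [1,[0,0,0],0]
  ]
}}

```text
time_s: 2.4
ee_pos: [0.1372, 0.5584, 0.3056]
tcp_rot: [[0.193, 0.981, -0.0], [0.981, -0.193, -0.0], [-0.0, -0.0, -1.0]]
contact_force: [0.5, 0.0, -0.2]
gripper_width: 0.0925
grip_force: 0.0
```

>>> {"name": "apply_moves", "arguments": {
  "motion": [
    [1,[-0.8,0.8,0],0],
    [1,[-0.8,0.8,0],0],
    [1,[-0.8,0.8,0],0],
    [1,[-0.8,0.8,0],0],
    [1,[-0.8,0.8,0],0],
    [1,[-0.8,0.8,0],0],
    [1,[-0.8,0.8,0],0],
    [1,[-0.8,0.8,0],0],
    [1,[-0.8,0.8,0],0],
    [1,[-0.8,0.8,0],0]
  ]
}}

```text
time_s: 3.4
ee_pos: [0.3902, 0.181, 0.3059]
tcp_rot: [[0.19, 0.982, 0.001], [0.982, -0.19, 0.0], [0.0, 0.001, -1.0]]
contact_force: [0.2, 0.6, -1.0]
gripper_width: 0.092
grip_force: 0.0
```

>>> {"name": "apply_moves", "arguments": {
  "motion": [
    [1,[-0.8,0.8,0],0],
    [1,[-0.8,0.8,0],0],
    [1,[0,0,0],0],
    [1,[0,0,0],0]
  ]
}}

```text
time_s: 3.8
ee_pos: [0.44, 0.1072, 0.3055]
tcp_rot: [[0.193, 0.981, -0.001], [0.981, -0.193, 0.001], [0.0, -0.001, -1.0]]
contact_force: [-0.8, -0.1, 0.5]
gripper_width: 0.0917
grip_force: 0.0
```

```bash
python3 - <<'E'
from h import *
s=bot.get_state();print(s['time_s'],s['ee_pos'].round(4),np.abs(s['dq']).max())
P=cam('wrist',s);np.save('w1.npy',P);im=capture('wrist');cv2.imwrite('pics/w1.png',im)
for t in ['bottle_a','pull_knob','pocket1']: print(t,[(p,x.tolist()) for p,x in find('wrist',t)])
for n,X in dict(bA=(.488,.159,0),bB=(.465,.007,0),p3=(.565,-.084,.061),p4=(.552,-.153,.061),knob=(.54,-.222,.079)).items(): print(n,proj(P,X).round(0))
E
```

```text
3.8 [0.44   0.1072 0.3055] 0.04502804364035796
bottle_a [(0.95, [458.0, 287.6]), (0.75, [295.9, 214.9]), (0.63, [352.0, 272.3]), (0.63, [277.3, 270.6]), (0.61, [344.8, 159.2]), (0.56, [460.8, 230.9])]
pull_knob [(0.75, [450.6, 438.6]), (0.65, [502.7, 259.2])]
pocket1 [(0.79, [449.8, 386.2]), (0.77, [461.1, 226.1]), (0.7, [454.7, 289.8])]
bA [350. 154.]
bB [353. 271.]
p3 [448. 341.]
p4 [443. 389.]
knob [443. 443.]
```

View pics/w1.png

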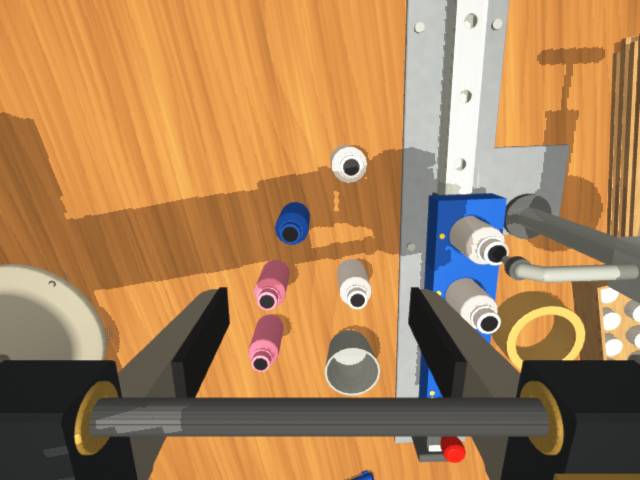

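The wrist picture confirms the colours. The two white loose bottles are at about (350,160) and (354,285), the blue one at (292,225) and the pink ones at (270,285) and (264,345). The knob at (453,448) and pockets 3 and 4 are partly hidden by the finger, so I'll take a second view.

>>> {"name": "apply_moves", "arguments": {
  "motion": [
    [1,[-1,0.6,0],0],
    [1,[-1,0.6,0],0],
    [1,[-1,0.6,0],0],
    [1,[-1,0.6,0],0],
    [1,[0,0,0],0],
    [1,[0,0,0],0]
  ]
}}

```text
time_s: 4.6
ee_pos: [0.5031, -0.0673, 0.3055]
tcp_rot: [[0.193, 0.981, -0.001], [0.981, -0.193, 0.001], [0.001, -0.001, -1.0]]
contact_force: [-0.6, -0.5, 0.1]
gripper_width: 0.0919
grip_force: 0.0
```

```bash
python3 - <<'E'
from h import *
s=bot.get_state();print(s['time_s'],s['ee_pos'].round(4),np.abs(s['dq']).max())
P=cam('wrist',s);np.save('w2.npy',P);im=capture('wrist');cv2.imwrite('pics/w2.png',im)
for t in ['bottle_a','pull_knob','pocket1']: print(t,[(p,x.tolist()) for p,x in find('wrist',t)])
for n,X in dict(bA=(.488,.159,0),bB=(.465,.007,0),p3=(.565,-.084,.061),p4=(.552,-.153,.061),knob=(.54,-.222,.079)).items(): print(n,proj(P,X).round(0))
E
```

```text
4.6 [ 0.5031 -0.0673  0.3055] 0.03484243956067114
bottle_a [(0.83, [211.4, 79.1]), (0.81, [275.4, 147.6]), (0.77, [191.5, 148.5]), (0.77, [190.4, 213.3]), (0.67, [381.9, 143.5]), (0.64, [383.0, 74.5]), (0.6, [261.1, 17.6])]
pull_knob [(0.97, [381.4, 334.1])]
pocket1 [(0.97, [380.9, 273.1]), (0.83, [382.6, 212.9]), (0.59, [383.8, 151.3])]
bA [267.   4.]
bB [278. 149.]
p3 [377. 216.]
p4 [375. 275.]
knob [376. 336.]
```

View pics/w2.png

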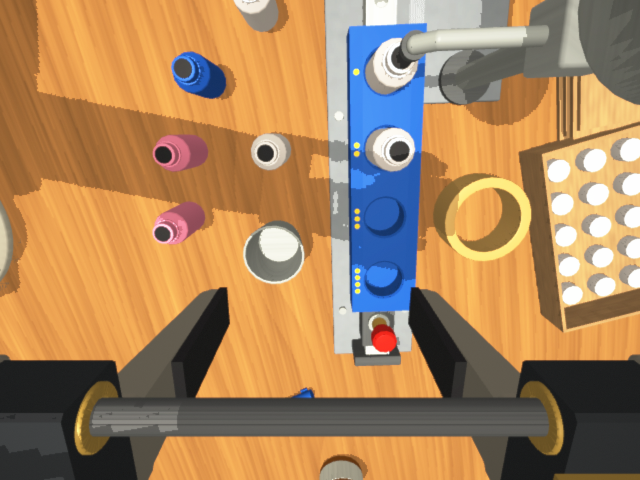

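The second wrist view shows the white bottle at (270,151), empty pockets 3 and 4 at (382,213) and (381,273), and the knob at (382,337). All agree with the triangulation, so next I fit all views jointly.

```bash
python3 - <<'E'
from h import *
from scipy.optimize import least_squares as L
S,T,A,B=cam('side'),cam('top'),np.load('w1.npy'),np.load('w2.npy')
o={0:[(T,303.7,216.6),(S,334.7,247.8),(A,461.1,226.1)],1:[(T,329,219.9),(S,336.3,269.1),(A,454.7,289.8),(B,383.8,151.3)],2:[(T,352.7,228.2),(S,340.5,287.5),(B,382.6,212.9)],3:[(T,377.6,231.8),(S,344.5,306.8),(A,449.8,386.2),(B,380.9,273.1)],4:[(T,397.3,232.6),(S,352.5,325),(A,450.6,438.6),(B,381.4,334.1)]}
def r(p,full=False):
    e=[]
    for k,l in o.items():
        X=np.array([p[0]-(k-2)*.07*-np.sin(p[2]),p[1]-(k-2)*.07*np.cos(p[2]),p[3]+(.018 if k==4 else 0)])
        for P,u,v in l:
            w=2.5 if P is A or P is B else 1
            e+=list((proj(P,X)-[u,v])*w)
    return e
q=L(r,[.565,-.084,-.19,.061],loss='soft_l1');print(q.x,np.round(q.fun,1))
for n,l in dict(bA=[(S,(283.8,255.9)),(T,(270.7,252.8)),(A,(344.8,159.2)),(B,(261.1,17.6))],bB=[(S,(287.9,291.6)),(T,(321,262.3)),(A,(352,272.3)),(B,(275.4,147.6))]).items():
    print(n,tri(l),[onz(P,uv,0).round(4) for P,uv in l], tri(l[2:]))
print('p3,p4,knob wrist', [tri([(A,a),(B,b)])[0].round(4) for a,b in [((449.8,386.2),(380.9,273.1)),((450.6,438.6),(381.4,334.1))]])
for n,uv,z in [('p3',(382.6,212.9),.061),('p4',(380.9,273.1),.061),('k',(381.4,334.1),.079)]: print(n,onz(B,uv,z))
E
```

```text
[ 0.57092493 -0.08336166 -0.15845772  0.05886755] [ 1.7 -0.1 -0.9  2.8  0.2 11.   0.1  0.8  1.2 -1.2  4.7 -6.1 -1.4 -4.
  0.2 -3.2  1.2 -0.4 -1.   3.2 -0.8 -2.6  1.8  1.5 -2.9  0.7  1.  -1.4
  4.4 -0.3 -0.7  0.9 -2.4  4.7  3.7 -2.3]
bA (array([ 0.48344183,  0.15354301, -0.00731159]), np.float64(6.049785817102679)) [array([0.4789, 0.1418]), array([0.4932, 0.1572]), array([0.4802, 0.1537]), array([0.4786, 0.1479])] (array([ 0.47927916,  0.15216991, -0.01232547]), np.float64(1.65518072073222))
bB (array([ 0.46393112,  0.00633896, -0.0045926 ]), np.float64(2.804539229544642)) [array([ 0.4598, -0.0016]), array([0.4679, 0.0068]), array([0.464 , 0.0054]), array([0.4627, 0.0092])] (array([0.4638655 , 0.00935235, 0.00994091]), np.float64(0.031397301600060636))
p3,p4,knob wrist [array([ 0.5603, -0.1526,  0.0593]), array([ 0.5491, -0.2234,  0.0738])]
p3 [ 0.57127314 -0.08149542]
p4 [ 0.55911295 -0.15222672]
k [ 0.54678244 -0.22119161]
```

```bash
cat >> h.py <<'E'
def dark(im,uv,r=18,th=60):
    u,v=map(int,uv);g=im[v-r:v+r,u-r:u+r].max(2)
    n,l,st,c=cv2.connectedComponentsWithStats((g<th).astype(np.uint8));
    i=min(range(1,n),key=lambda k:np.hypot(*(c[k]-r))-st[k,4]*.1);return c[i]+[u-r,v-r],st[i,4]
E
python3 - <<'E'
from h import *
A,B=np.load('w1.npy'),np.load('w2.npy');a,b=cv2.imread('pics/w1.png'),cv2.imread('pics/w2.png')
l=[]
for n,im,P,uv in [('B',a,A,(357,299)),('B',b,B,(265,153)),('A',a,A,(350,166)),('b2',b,B,(398,152))]:
    c,n_=dark(im,uv);print(n,c,n_,onz(P,c,.151 if n=='b2' else .09));l+=[(P,c)]
print(tri(l[:2]))
s=bot.get_state();print(s['tcp_rot'].T[:2]@(np.array([.464,.007,0])-s['ee_pos']))
E
```

```text
B [357.32352941 300.18627451] 102 [0.46246216 0.00721218]
B [265.03888889 152.83333333] 180 [0.46220036 0.00748108]
A [351.13924051 169.91139241] 79 [0.47960296 0.14914599]
b2 [399.74666667 156.65333333] 75 [ 0.5799749  -0.01570802]
(array([0.46237723, 0.00752273, 0.09070219]), np.float64(0.0783791916279899))
[ 0.06441849 -0.05235898]
```

>>> {"name": "apply_moves", "arguments": {
  "motion": [
    [1,[0.82,-0.68,0],0],
    [1,[0.82,-0.68,0],0],
    [1,[0,0,1],0],
    [1,[0,0,1],0],
    [1,[0,0,1],0],
    [1,[0,0,1],0],
    [1,[0,0,0.4],0],
    [1,[0,0,0],0],
    [1,[0,0,0],0]
  ]
}}

```text
time_s: 5.7
ee_pos: [0.4628, 0.0075, 0.1305]
tcp_rot: [[0.192, 0.981, 0.001], [0.981, -0.192, -0.0], [-0.0, 0.001, -1.0]]
contact_force: [0.6, -0.1, 0.4]
gripper_width: 0.0919
grip_force: 0.0
```

```bash
python3 - <<'E'
from h import *
s=bot.get_state();P=cam('wrist',s);im=capture('wrist');cv2.imwrite('pics/w3.png',im)
p=proj(P,(.4624,.0075,.0905));c,n=dark(im,p,40);X=onz(P,c,.0905);print(s['ee_pos'],p,c,n,X,s['tcp_rot'].T[:2]@(np.r_[X,0]-s['ee_pos']))
E
```

```text
[0.46282439 0.00751582 0.13047767] [320.67382944 283.7382106 ] [320.3109405  283.61996161] 521 [0.46220645 0.00761367] [-2.11295173e-05 -7.61877999e-04]
```

View pics/w3.png

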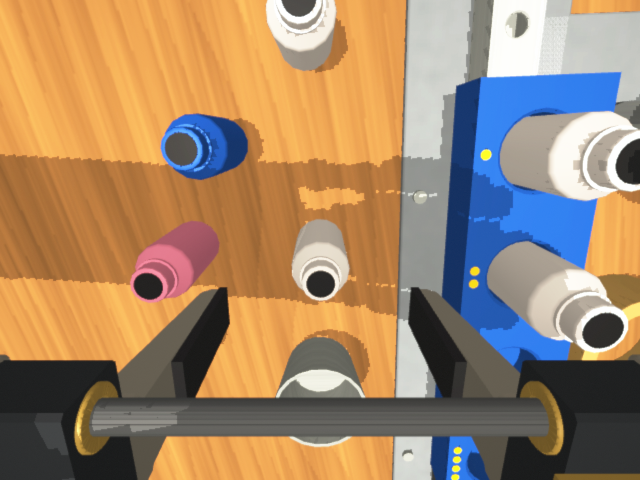

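The white bottle's mouth is centred between the fingers at (320,284), and the pink one stays clear to the left. I'll descend and grip.

>>> {"name": "apply_moves", "arguments": {
  "motion": [
    [1,[0,0,0.8],0],
    [1,[0,0,0.8],0],
    [1,[0,0,0.45],0],
    [1,[0,0,0],0],
    [-1,[0,0,0],0],
    [-1,[0,0,0],0],
    [-1,[0,0,0],0],
    [-1,[0,0,0],0],
    [-1,[0,0,0],0],
    [-1,[0,0,0],0]
  ],
  "force": 12
}}

```text
time_s: 6.75
ee_pos: [0.4627, 0.0069, 0.0478]
tcp_rot: [[0.193, 0.981, 0.0], [0.981, -0.193, -0.0], [-0.0, 0.0, -1.0]]
contact_force: [0.6, 0.4, -0.2]
gripper_width: 0.0461
grip_force: 0.0
```

>>> {"name": "apply_moves", "arguments": {
  "motion": [
    [-1,[0,0,0],0],
    [-1,[0,0,0],0],
    [-1,[0,0,0],0],
    [-1,[0,0,-0.5],0],
    [-1,[0,0,-1],0],
    [-1,[0,0,-1],0],
    [-1,[0,0,-1],0],
    [-1,[0,0,-0.55],0],
    [-1,[0,0,0],0],
    [-1,[0,0,0],0]
  ]
}}

```text
time_s: 7.75
ee_pos: [0.4622, 0.007, 0.2088]
tcp_rot: [[0.193, 0.981, -0.001], [0.981, -0.193, 0.0], [-0.0, -0.001, -1.0]]
contact_force: [-0.5, 0.7, -0.5]
gripper_width: 0.0375
grip_force: 12.0
```

```bash
python3 - <<'E'
from h import *
s=bot.get_state();P=cam('wrist',s);im=capture('wrist');cv2.imwrite('pics/w4.png',im)
print(s['ee_pos'],s['gripper_width'],s['grip_force'])
X0=s['ee_pos']+s['tcp_rot']@[0,0,-.0425];p=proj(P,X0);c,n=dark(im,p,40);X=onz(P,c,X0[2]);d=s['tcp_rot'].T@(np.r_[X,X0[2]]-s['ee_pos']);print(p,c,n,d)
for k in range(-1,3):
  pp=np.array([.571-.07*.164*k,-.0825-.069*k]); print(k+3,s['tcp_rot'].T[:2]@np.r_[pp-s['ee_pos'][:2],0],proj(P,(*pp,.088)))
E
```

```text
[0.46217933 0.00698664 0.20881899] 0.037468368017242265 11.958860820159316
[323.22697492 370.71369975] [316.70398773 369.9708589 ] 1304 [ 0.00031838 -0.00240687 -0.04249829]
2 [0.00308554 0.12199355] [475.14225043 240.14764464]
3 [-0.06683334  0.1240286 ] [467.1971537  319.57038796]
4 [-0.13675221  0.12606366] [460.2348359  389.16883311]
5 [-0.20667108  0.12809872] [454.08356895 450.65965095]
```

View pics/w4.png

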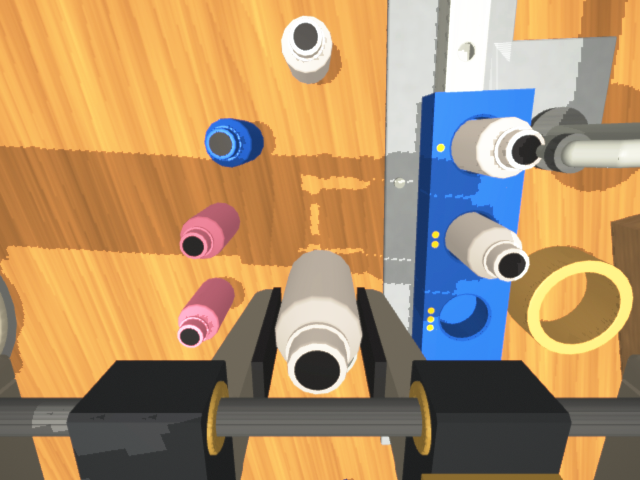

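>>> {"name": "apply_moves", "arguments": {
  "motion": [
    [-1,[-0.67,0.78,0],0],
    [-1,[-0.67,0.78,0],0],
    [-1,[-0.67,0.78,0],0],
    [-1,[-0.67,0.78,0],0],
    [-1,[0,0,0],0],
    [-1,[0,0,0],0]
  ]
}}

```text
time_s: 8.4
ee_pos: [0.5631, -0.1221, 0.2068]
tcp_rot: [[0.194, 0.981, -0.005], [0.981, -0.194, 0.002], [0.001, -0.005, -1.0]]
contact_force: [-0.6, 0.0, -1.4]
gripper_width: 0.0378
grip_force: 12.0
```

```bash
python3 - <<'E'
from h import *
s=bot.get_state();P=cam('wrist',s);np.save('w5.npy',P);im=capture('wrist');cv2.imwrite('pics/w5.png',im)
print(s['ee_pos'],s['tcp_rot'].round(4).tolist())
X0=s['ee_pos']+s['tcp_rot']@[0,0,-.0425];c,n=dark(im,proj(P,X0),40);X=onz(P,c,X0[2]);print(c,n,s['tcp_rot'].T@(np.r_[X,X0[2]]-s['ee_pos']))
print(find('wrist','pocket3'),find('wrist','pull_knob'))
for k in range(-1,3):
  pp=np.array([.571-.07*.164*k,-.0825-.069*k]); print(k+3,proj(P,(*pp,.088)),proj(P,(*pp,.061)))
E
```

```text
[ 0.5631114  -0.12212601  0.20683585] [[0.1939, 0.981, -0.0046], [0.981, -0.1939, 0.0024], [0.0015, -0.005, -1.0]]
[316.70418251 369.91254753] 1315 [ 0.00033899 -0.00240628 -0.04248754]
[(0.97, array([319.5, 186.9]))] [(0.49, array([312.2,  59.9]))]
2 [318.87977022  93.85729866] [319.01035248  97.50129647]
3 [321.6242938  193.55454759] [321.51317412 188.49238165]
4 [323.99338708 279.61395833] [323.70085596 268.02643296]
5 [326.05915259 354.65471959] [325.62939339 338.13918496]
```

View pics/w5.png

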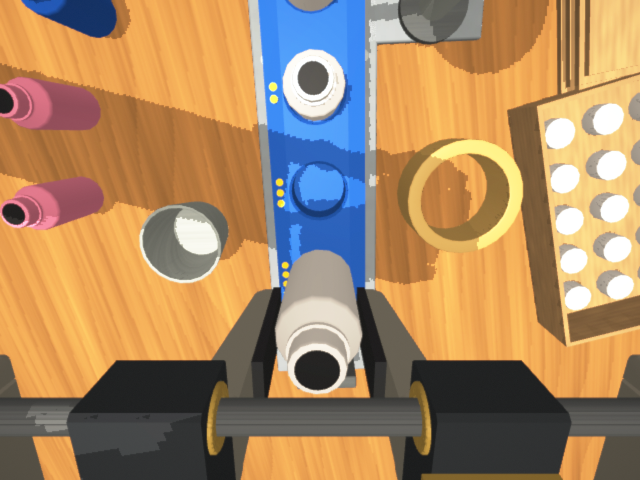

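Pocket 3's rim is centred at about (318.5,190), the held bottle's mouth at (317,370), and bottle 2 stands at (314,85). The mouth looks 2.4 mm off sideways at every depth. That is a constant camera offset, so I'll take differences.

```bash
python3 - <<'E'
from h import *
s=bot.get_state();P=np.load('w5.npy');im=cv2.imread('pics/w5.png')
R=s['tcp_rot'];t=s['ee_pos'];print(t)
for uv,z in [((318.5,190),.088),((319.5,186.9),.061)]:
    X=onz(P,uv,z);print(X,R.T@(np.r_[X,z]-t))
# rim: try to fit circle projection to image gradient
g=cv2.GaussianBlur(im.max(2).astype(float),(0,0),1);gx=cv2.Sobel(g,6,1,0);gy=cv2.Sobel(g,6,0,1);m=np.hypot(gx,gy)
th=np.linspace(0,6.283,180);best=[]
for z in [.088]:
  X0=onz(P,(318.5,190),z)
  for dx in np.arange(-6,6.1,.5):
    for dy in np.arange(-6,6.1,.5):
      pts=[proj(P,(X0[0]+dx/1e3+.0205*np.cos(a),X0[1]+dy/1e3+.0205*np.sin(a),z)) for a in th]
      q=np.round(pts).astype(int);best.append((m[q[:,1],q[:,0]].clip(0,60).mean(),dx,dy))
best.sort(reverse=True);print(best[:5]);X=X0+np.array(best[0][1:])/1e3;print(X,R.T@(np.r_[X,.088]-t))
E
```

```text
[ 0.56331932 -0.12106725  0.20869512]
[ 0.56920281 -0.07941256] [ 0.04193152 -0.00198624  0.12072632]
[ 0.5696215  -0.08089378] [ 0.04054066 -0.0012396   0.14772404]
[(np.float64(59.603423599968885), np.float64(-1.0), np.float64(-0.5)), (np.float64(59.16869883694948), np.float64(-1.5), np.float64(-0.5)), (np.float64(59.14707912607104), np.float64(-1.5), np.float64(0.0)), (np.float64(59.090784688646636), np.float64(-0.5), np.float64(-0.5)), (np.float64(59.07038796457684), np.float64(-1.0), np.float64(-1.0))]
[ 0.56820281 -0.07991256] [ 0.04124897 -0.00287175  0.12072757]
```

>>> {"name": "apply_moves", "arguments": {
  "motion": [
    [-1,[0.51,-0.01,0],0],
    [-1,[0.51,0,0],0],
    [-1,[0,0,0.8],0],
    [-1,[0,0,0.8],0],
    [-1,[0,0,0],0],
    [-1,[0,0,0],0],
    [-1,[0,0,0],0]
  ]
}}

```text
time_s: 9.25
ee_pos: [0.5729, -0.0824, 0.1479]
tcp_rot: [[0.192, 0.981, 0.003], [0.981, -0.192, -0.001], [-0.001, 0.003, -1.0]]
contact_force: [0.5, -0.1, -0.9]
gripper_width: 0.0378
grip_force: 12.0
```

```bash
python3 - <<'E'
from h import *
s=bot.get_state();P=cam('wrist',s);im=capture('wrist');cv2.imwrite('pics/w6.png',im)
R=s['tcp_rot'];t=s['ee_pos'];print(t)
g=cv2.GaussianBlur(im.max(2).astype(float),(0,0),1);m=np.hypot(cv2.Sobel(g,6,1,0),cv2.Sobel(g,6,0,1))
th=np.linspace(-1.2,1.2,100);best=[];z=.088;X0=(t+R@[0,-.0024,0])[:2]
for dx in np.arange(-6,6.1,.5):
    for dy in np.arange(-6,6.1,.5):
      a=th;D=R[:2,0][None]*np.cos(a)[:,None]+R[:2,1][None]*np.sin(a)[:,None]
      pts=np.array([proj(P,(*(X0+R[:2,0]*dx/1e3+R[:2,1]*dy/1e3+.0205*d),z)) for d in D])
      q=np.round(pts).astype(int);best.append((m[q[:,1],q[:,0]].clip(0,60).mean(),dx,dy))
best.sort(reverse=True);print(best[:6]);p=proj(P,(*X0,z));print(p)
u,v=map(int,p);cv2.imwrite('pics/w6c.png',cv2.resize(im[v-90:v+60,u-90:u+90],None,fx=4,fy=4,interpolation=2))
E
```

```text
[ 0.57287245 -0.08238669  0.14789634]
[(np.float64(59.55726632845381), np.float64(1.5), np.float64(-2.0)), (np.float64(58.25750498885701), np.float64(1.5), np.float64(-1.5)), (np.float64(56.46344075814566), np.float64(1.5), np.float64(-2.5)), (np.float64(55.33318271837896), np.float64(1.0), np.float64(-2.0)), (np.float64(54.07282446328505), np.float64(4.0), np.float64(-2.0)), (np.float64(53.46310239940482), np.float64(3.5), np.float64(-0.5))]
[317.09878587 271.30124555]
```

View pics/w6c.png

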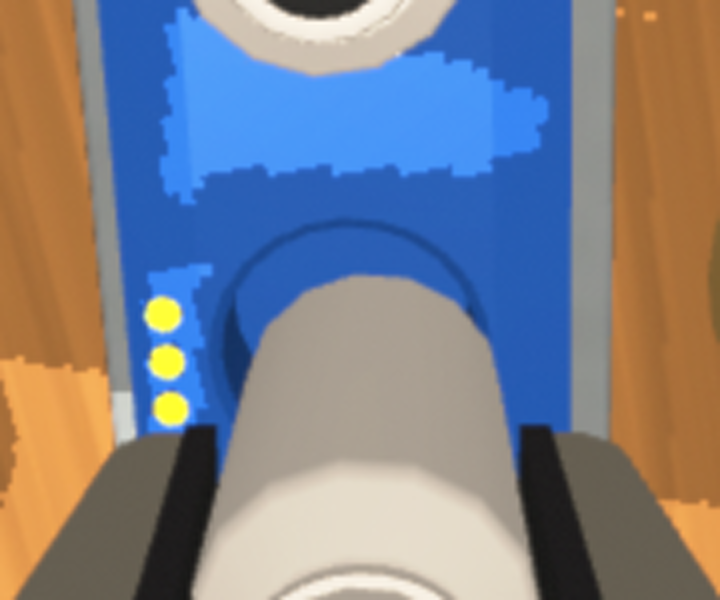

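```bash
python3 - <<'E'
from h import *
s=bot.get_state();print(s['ee_pos'],s['tcp_rot'].round(5).tolist(),s['time_s'])
i=camera_info('wrist');print(i['mount'].round(5).tolist(),i['cx'])
P=cam('wrist',s);R=s['tcp_rot'];print(proj(P,s['ee_pos']+R@[0,0,-.0425]),proj(P,s['ee_pos']),R.T@R)
E
```

```text
[ 0.57302111 -0.08251811  0.14800894] [[0.1926, 0.98127, 0.00362], [0.98128, -0.1926, -0.00128], [-0.00056, 0.0038, -0.99999]] 9.3
[[0.00033, -0.95584, -0.29388, 0.08374], [1.0, 0.0002, 0.00047, -0.0018], [-0.00039, -0.29388, 0.95584, -0.15901], [0.0, 0.0, 0.0, 1.0]] 318.55072852736015
[323.22855292 370.70131092] [322.11772387 316.09351872] [[ 1.00000000e+00 -1.11804794e-17 -2.28655235e-18]
 [-1.11804794e-17  1.00000000e+00 -5.58342314e-17]
 [-2.28655235e-18 -5.58342314e-17  1.00000000e+00]]
```

>>> {"name": "apply_moves", "arguments": {
  "motion": [
    [-1,[0,0,0],0],
    [-1,[0,0,0],0],
    [-1,[0,0,0],0]
  ]
}}

```text
time_s: 9.6
ee_pos: [0.5721, -0.0824, 0.1462]
tcp_rot: [[0.193, 0.981, 0.001], [0.981, -0.193, -0.0], [-0.0, 0.001, -1.0]]
contact_force: [0.6, -0.3, -1.5]
gripper_width: 0.038
grip_force: 12.0
```

```bash
python3 - <<'E'
from h import *
s=bot.get_state();print(s['ee_pos'],s['tcp_rot'].round(4).tolist())
i=camera_info('wrist');print(i['mount'][:3,3])
im=capture('wrist');cv2.imwrite('pics/w7.png',im)
for f in ['pics/w5.png','pics/w6.png','pics/w7.png']:
    j=cv2.imread(f);print(f,dark(j,(318,370),40))
    hsv=cv2.cvtColor(j,cv2.COLOR_BGR2HSV);ns=(hsv[...,1]<60)&(hsv[...,2]>80)
    for r in range(250,360,12):
        c=np.where(ns[r,230:410])[0]+230
        # run through 318
        a=b=318
        while ns[r,a-1]:a-=1
        while ns[r,b+1]:b+=1
        print((r,a,b,(a+b)/2),end=' ')
    print()
E
```

```text
[ 0.57208358 -0.08237376  0.14618404] [[0.1929, 0.9812, 0.0009], [0.9812, -0.1929, -0.0003], [-0.0001, 0.0009, -1.0]]
[ 0.08374009 -0.00179911 -0.1589997 ]
pics/w5.png (array([316.70418251, 369.91254753]), np.int32(1315))
(250, 314, 326, 320.0) (262, 294, 345, 319.5) (274, 290, 350, 320.0) (286, 286, 352, 319.0) (298, 283, 355, 319.0) (310, 279, 357, 318.0) (322, 276, 360, 318.0) (334, 275, 362, 318.5) (346, 276, 360, 318.0) (358, 318, 318, 318.0) 
pics/w6.png (array([316.70007593, 369.88458618]), np.int32(1317))
(250, 314, 326, 320.0) (262, 294, 345, 319.5) (274, 289, 350, 319.5) (286, 286, 352, 319.0) (298, 283, 355, 319.0) (310, 279, 357, 318.0) (322, 276, 360, 318.0) (334, 275, 362, 318.5) (346, 276, 359, 317.5) (358, 318, 318, 318.0) 
pics/w7.png (array([316.70592705, 369.89817629]), np.int32(1316))
(250, 314, 326, 320.0) (262, 294, 345, 319.5) (274, 289, 350, 319.5) (286, 286, 352, 319.0) (298, 283, 355, 319.0) (310, 279, 357, 318.0) (322, 276, 360, 318.0) (334, 275, 362, 318.5) (346, 276, 359, 317.5) (358, 318, 318, 318.0)
```

```bash
cat > rim.py <<'E'
from h import *
def run(name,hb=.048,z=.088):
    s=bot.get_state();P=cam('wrist',s);R=s['tcp_rot'];t=s['ee_pos'];im=capture('wrist');cv2.imwrite(name,im)
    g=cv2.GaussianBlur(im.max(2).astype(float),(0,0),1);m=np.hypot(cv2.Sobel(g,6,1,0),cv2.Sobel(g,6,0,1))
    def fit(X0,zz,rad,th):
        best=[]
        for dx in np.arange(-6,6.1,.5):
            for dy in np.arange(-6,6.1,.5):
                a=th;D=R[:2,0]*np.cos(a)[:,None]+R[:2,1]*np.sin(a)[:,None]
                q=np.round([proj(P,(*(X0+R[:2,0]*dx/1e3+R[:2,1]*dy/1e3+rad*d),zz)) for d in D]).astype(int)
                best.append((m[q[:,1],q[:,0]].clip(0,60).mean(),dx,dy))
        best.sort(reverse=True);return best[:3]
    X0=(t+R@[0,-.002,0])[:2]
    print(t,s['grip_force']);print('rim',fit(X0,z,.0205,np.linspace(-1.2,1.2,100)))
    print('bottom',fit(X0,t[2]-hb,.019,np.linspace(-.9,.9,80)))
E
python3 -c "
from rim import *
run('pics/w8.png')"
```

```text
[ 0.57192598 -0.08232363  0.14591898] 11.958990397397429
rim [(np.float64(59.55495309101321), np.float64(1.5), np.float64(-1.5)), (np.float64(58.11409321121245), np.float64(1.5), np.float64(-1.0)), (np.float64(57.13896386785077), np.float64(1.5), np.float64(-2.0))]
bottom [(np.float64(59.924440422860314), np.float64(6.0), np.float64(-1.5)), (np.float64(59.24624625229237), np.float64(6.0), np.float64(-1.0)), (np.float64(56.412386118906134), np.float64(6.0), np.float64(-2.0))]
```

```bash
python3 - <<'E'
from h import *
s=bot.get_state();P=cam('wrist',s);R=s['tcp_rot'];t=s['ee_pos'];print(t)
z=t[2]-.048
X=onz(P,(320,249.4),z);print('apex',R.T@(np.r_[X,z]-t)-[.019,0,0])
for r,a,b in [(262,294,345),(274,289.5,350)]:
  print([ (R.T@(np.r_[onz(P,(u,r),z),z]-t)).round(4) for u in (a,b)])
X0=(t+R@[.0045,-.0035,0]);print('rim apex px',proj(P,(*(X0+R@[.0205,0,0])[:2],.088)))
E
```

```text
[ 0.5718548  -0.08228861  0.14577197]
apex [-0.00063525 -0.00084259  0.04799973]
[array([ 0.0105, -0.0163,  0.048 ]), array([0.0105, 0.0141, 0.048 ])]
[array([ 0.0028, -0.0192,  0.048 ]), array([0.0028, 0.0172, 0.048 ])]
rim apex px [315.56875716 234.18256584]
```

>>> {"name": "apply_moves", "arguments": {
  "motion": [
    [-1,[0.03,-0.04,0],0],
    [-1,[0,0,0],0],
    [-1,[0,0,0],0],
    [-1,[0,0,0],0],
    [-1,[0,0,0],0],
    [-1,[0,0,0],0]
  ]
}}

```text
time_s: 10.3
ee_pos: [0.5704, -0.0807, 0.1456]
tcp_rot: [[0.193, 0.981, -0.0], [0.981, -0.193, 0.0], [-0.0, -0.0, -1.0]]
contact_force: [0.1, -0.3, -0.1]
gripper_width: 0.0381
grip_force: 12.0
```

```bash
python3 -c "
from rim import *
run('pics/w9.png')"
```

```text
[ 0.5704497  -0.08074495  0.14558899] 11.959093697369099
rim [(np.float64(59.478924681693904), np.float64(0.5), np.float64(0.5)), (np.float64(57.685168960256505), np.float64(0.5), np.float64(0.0)), (np.float64(57.17751213448021), np.float64(0.0), np.float64(0.5))]
bottom [(np.float64(58.29950375500681), np.float64(4.5), np.float64(0.5)), (np.float64(58.250779713897636), np.float64(5.0), np.float64(0.5)), (np.float64(57.99224091606091), np.float64(4.5), np.float64(0.0))]
```

>>> {"name": "apply_moves", "arguments": {
  "motion": [
    [-1,[0.02,-0.015,0],0],
    [-1,[0,0,0.15],0],
    [-1,[0,0,0.15],0],
    [-1,[0,0,0.15],0],
    [-1,[0,0,0],0],
    [-1,[0,0,0],0]
  ]
}}

```text
time_s: 10.95
ee_pos: [0.5698, -0.0798, 0.1272]
tcp_rot: [[0.193, 0.981, -0.001], [0.981, -0.193, 0.0], [0.0, -0.001, -1.0]]
contact_force: [0.6, -0.2, -0.9]
gripper_width: 0.0378
grip_force: 12.0
```

>>> {"name": "apply_moves", "arguments": {
  "motion": [
    [-1,[0,0,0.15],0],
    [-1,[0,0,0.15],0],
    [-1,[0,0,0.15],0],
    [-1,[0,0,0],0],
    [-1,[0,0,0],0],
    [-1,[0,0,0],0]
  ]
}}

```text
time_s: 11.55
ee_pos: [0.5699, -0.0798, 0.1095]
tcp_rot: [[0.193, 0.981, -0.0], [0.981, -0.193, 0.0], [-0.0, -0.0, -1.0]]
contact_force: [0.1, 1.2, -0.6]
gripper_width: 0.0382
grip_force: 12.0
```

>>> {"name": "apply_moves", "arguments": {
  "motion": [
    [0.4,[0,0,0],0],
    [0.4,[0,0,0],0],
    [0.4,[0,0,0],0],
    [0.4,[0,0,-0.7],0],
    [0.7,[0,0,-1],0],
    [1,[0,0,-0.8],0],
    [1,[0,-0.9,0],0],
    [1,[0,-1,0],0],
    [1,[0.8,-0.8,0],0],
    [1,[0.9,-0.6,0],0]
  ]
}}

```text
time_s: 12.55
ee_pos: [0.4521, 0.0126, 0.2096]
tcp_rot: [[0.196, 0.981, 0.0], [0.981, -0.196, -0.0], [-0.0, 0.0, -1.0]]
contact_force: [0.3, 1.1, -0.6]
gripper_width: 0.0919
grip_force: 0.0
```

>>> {"name": "apply_moves", "arguments": {
  "motion": [
    [1,[1,0,0],0],
    [1,[1,0,0],0],
    [1,[1,0,0],0],
    [1,[0.5,0,0],0],
    [1,[0,0,0.7],0],
    [1,[0,0,0.8],0],
    [1,[0,0,0],0],
    [1,[0,0,0],0],
    [1,[0,0,0],0],
    [1,[0,0,0],0]
  ]
}}

```text
time_s: 13.55
ee_pos: [0.4819, 0.1496, 0.1515]
tcp_rot: [[0.193, 0.981, 0.003], [0.981, -0.193, 0.0], [0.001, 0.003, -1.0]]
contact_force: [-0.4, 0.6, -0.3]
gripper_width: 0.0915
grip_force: 0.0
```

```bash
python3 - <<'E'
from h import *
s=bot.get_state();P=cam('wrist',s);im=capture('wrist');cv2.imwrite('pics/w10.png',im)
p=proj(P,(.4796,.1491,.0905));c,n=dark(im,p,40);X=onz(P,c,.0905);print(s['time_s'],s['ee_pos'],p,c,n,X,s['tcp_rot'].T[:2]@(np.r_[X,0]-s['ee_pos']))
u,v=map(int,c);print(im[v-22:v-18,u-8:u+8].mean((0,1)))
capture('side');print([(p,x.tolist()) for p,x in find('side','bottle_a')])
E
```

```text
13.55 [0.48190948 0.14964274 0.15154537] [317.48915496 272.21584501] [316.63073394 267.28669725] 436 [0.47971295 0.15249199] [ 0.00223947 -0.00320712]
[172.265625 186.125    196.421875]
[(0.77, [242.9, 315.2]), (0.72, [337.8, 265.6]), (0.69, [341.3, 288.7]), (0.66, [282.6, 256.1]), (0.65, [247.9, 291.9]), (0.64, [259.1, 272.0]), (0.49, [332.2, 249.5])]
```

>>> {"name": "apply_moves", "arguments": {
  "motion": [
    [1,[0.05,-0.06,0],0],
    [1,[0,0,0],0],
    [1,[0,0,0],0],
    [1,[0,0,0.7],0],
    [1,[0,0,0.8],0],
    [1,[0,0,0.7],0],
    [1,[0,0,0.34],0],
    [1,[0,0,0],0],
    [-1,[0,0,0],0],
    [-1,[0,0,0],0]
  ]
}}

```text
time_s: 14.7
ee_pos: [0.4801, 0.1523, 0.0497]
tcp_rot: [[0.193, 0.981, 0.003], [0.981, -0.193, 0.0], [0.001, 0.003, -1.0]]
contact_force: [0.1, -0.0, -0.2]
gripper_width: 0.0782
grip_force: 0.0
```

>>> {"name": "apply_moves", "arguments": {
  "motion": [
    [-1,[0,0,0],0],
    [-1,[0,0,0],0],
    [-1,[0,0,0],0],
    [-1,[0,0,0],0],
    [-1,[0,0,0],0],
    [-1,[0,0,0],0],
    [-1,[0,0,0],0]
  ]
}}

```text
time_s: 15.4
ee_pos: [0.4788, 0.1521, 0.0481]
tcp_rot: [[0.193, 0.981, 0.0], [0.981, -0.193, 0.0], [0.0, 0.0, -1.0]]
contact_force: [0.7, 0.2, 1.3]
gripper_width: 0.0382
grip_force: 11.9
```

>>> {"name": "apply_moves", "arguments": {
  "motion": [
    [-1,[0,0,-0.5],0],
    [-1,[0,0,-1],0],
    [-1,[0,0,-1],0],
    [-1,[0,0,-1],0],
    [-1,[0,0,-0.55],0],
    [-1,[-1,0,0],0],
    [-1,[-1,0,0],0],
    [-1,[-1,0,0],0],
    [-1,[-1,0,0],0],
    [-1,[-1,0,0],0]
  ]
}}

```text
time_s: 16.4
ee_pos: [0.4393, -0.0454, 0.2098]
tcp_rot: [[0.192, 0.981, -0.0], [0.981, -0.192, 0.0], [0.0, -0.0, -1.0]]
contact_force: [0.6, -0.5, -0.4]
gripper_width: 0.038
grip_force: 11.9
```

>>> {"name": "apply_moves", "arguments": {
  "motion": [
    [-1,[-1,0.5,0],0],
    [-1,[-0.8,0.8,0],0],
    [-1,[-0.2,0.9,0],0],
    [-1,[0,0.9,0],0],
    [-1,[0,0.28,0],0],
    [-1,[0,0,0.7],0],
    [-1,[0,0,0.9],0],
    [-1,[0,0,0],0],
    [-1,[0,0,0],0],
    [-1,[0,0,0],0]
  ]
}}

```text
time_s: 17.4
ee_pos: [0.5584, -0.1492, 0.1481]
tcp_rot: [[0.193, 0.981, 0.003], [0.981, -0.193, -0.001], [-0.001, 0.003, -1.0]]
contact_force: [0.5, 0.0, -0.4]
gripper_width: 0.0381
grip_force: 11.9
```

>>> {"name": "apply_moves", "arguments": {
  "motion": [
    [-1,[0,0,0],0],
    [-1,[0,0,0],0],
    [-1,[0,0,0],0],
    [-1,[0,0,0],0]
  ]
}}

```text
time_s: 17.8
ee_pos: [0.5575, -0.1487, 0.1464]
tcp_rot: [[0.193, 0.981, 0.001], [0.981, -0.193, -0.0], [-0.0, 0.001, -1.0]]
contact_force: [0.1, 0.4, 0.4]
gripper_width: 0.0383
grip_force: 11.9
```

```bash
python3 - <<'E'
from rim import *
run('pics/w11.png')
s=bot.get_state();j=cv2.imread('pics/w11.png');P=cam('wrist',s);R=s['tcp_rot'];t=s['ee_pos']
c,n=dark(j,(318,370),40);z=t[2]+.0425;print(t,c,R.T@(np.r_[onz(P,c,z),z]-t))
hsv=cv2.cvtColor(j,cv2.COLOR_BGR2HSV);ns=(hsv[...,1]<60)&(hsv[...,2]>80)
for r in range(246,300,4):
    a=b=319
    if not ns[r,319]: continue
    while ns[r,a-1]:a-=1
    while ns[r,b+1]:b+=1
    print((r,a,b),end=' ')
print(R.T[:2]@(np.array([.5574,-.1487,0])-t))
E
```

```text
[ 0.5574726  -0.14874805  0.14643041] 11.88509479721688
rim [(np.float64(59.597686911902535), np.float64(-0.5), np.float64(2.5)), (np.float64(57.28357452915906), np.float64(0.0), np.float64(2.5)), (np.float64(57.25762478960905), np.float64(-0.5), np.float64(3.0))]
bottom [(np.float64(58.8886740709727), np.float64(4.5), np.float64(2.5)), (np.float64(58.2161607744426), np.float64(4.0), np.float64(2.5)), (np.float64(58.12347958360333), np.float64(4.5), np.float64(2.0))]
[ 0.55738135 -0.14873854  0.14626488] [314.77389985 369.62139605] [ 0.00046937 -0.00311841 -0.04250114]
(250, 316, 326) (254, 304, 337) (258, 300, 343) (262, 296, 346) (266, 293, 350) (270, 292, 351) (274, 290, 352) (278, 289, 352) (282, 288, 353) (286, 287, 354) (290, 286, 354) (294, 284, 355) (298, 283, 356) [ 5.58924108e-05 -4.02953346e-05]
```

>>> {"name": "apply_moves", "arguments": {
  "motion": [
    [-1,[0,0.025,0],0],
    [-1,[0,0,0],0],
    [-1,[0,0,0.15],0],
    [-1,[0,0,0.15],0],
    [-1,[0,0,0.15],0],
    [-1,[0,0,0],0],
    [-1,[0,0,0],0]
  ]
}}

```text
time_s: 18.55
ee_pos: [0.5581, -0.1488, 0.1276]
tcp_rot: [[0.193, 0.981, -0.001], [0.981, -0.193, 0.0], [0.0, -0.001, -1.0]]
contact_force: [0.5, -0.3, -0.1]
gripper_width: 0.0379
grip_force: 11.9
```

>>> {"name": "apply_moves", "arguments": {
  "motion": [
    [-1,[0,0,0.15],0],
    [-1,[0,0,0.15],0],
    [-1,[0,0,0.15],0],
    [-1,[0,0,0],0],
    [-1,[0,0,0],0],
    [-1,[0,0,0],0]
  ]
}}

```text
time_s: 19.15
ee_pos: [0.5582, -0.1488, 0.11]
tcp_rot: [[0.193, 0.981, -0.0], [0.981, -0.193, 0.0], [0.0, -0.0, -1.0]]
contact_force: [0.3, 0.4, 0.6]
gripper_width: 0.0377
grip_force: 11.9
```

>>> {"name": "apply_moves", "arguments": {
  "motion": [
    [0.4,[0,0,0],0],
    [0.4,[0,0,0],0],
    [0.4,[0,0,0],0],
    [0.4,[0,0,-0.7],0],
    [0.7,[0,0,-1],0],
    [1,[0,0,-0.8],0],
    [1,[-0.9,0,0],-0.2],
    [1,[-0.85,0,0],0],
    [1,[0,0,0],0],
    [1,[0,0,0],0]
  ]
}}

```text
time_s: 20.15
ee_pos: [0.5454, -0.2179, 0.2099]
tcp_rot: [[0.171, 0.985, -0.0], [0.985, -0.171, 0.001], [0.001, -0.0, -1.0]]
contact_force: [-0.3, 0.3, 0.9]
gripper_width: 0.0922
grip_force: 0.0
```

>>> {"name": "apply_moves", "arguments": {
  "motion": [
    [1,[0,0,0],0],
    [1,[0,0,0],0],
    [1,[0,0,0],0]
  ]
}}

```text
time_s: 20.45
ee_pos: [0.5458, -0.2168, 0.2099]
tcp_rot: [[0.168, 0.986, -0.0], [0.986, -0.168, 0.0], [0.0, -0.0, -1.0]]
contact_force: [0.1, 0.4, -0.3]
gripper_width: 0.0922
grip_force: 0.0
```

```bash
python3 - <<'E'
from h import *
s=bot.get_state();P=cam('wrist',s);R=s['tcp_rot'];t=s['ee_pos'];im=capture('wrist');cv2.imwrite('pics/w12.png',im)
print(t,R[:2,:2].round(3).tolist(),find('wrist','pull_knob')[:2])
hsv=cv2.cvtColor(im,cv2.COLOR_BGR2HSV);m=(((hsv[...,0]<8)|(hsv[...,0]>172))&(hsv[...,1]>170)&(hsv[...,2]>60)).astype(np.uint8)
n,l,st,c=cv2.connectedComponentsWithStats(m);i=st[1:,4].argmax()+1;print(st[i],c[i])
for z in (.1,.104):
  X=onz(P,c[i],z);print(X,R.T@(np.r_[X,z]-t))
u,v=map(int,c[i]);d=cv2.resize(im[60:480,100:540],None,fx=1.4,fy=1.4);cv2.imwrite('pics/w12c.png',d)
E
```

```text
[ 0.54577618 -0.2168117   0.20991935] [[0.168, 0.986], [0.986, -0.168]] [(0.79, array([323.5, 242.2]))]
[ 305  229   36   38 1050] [322.5        247.35714286]
[ 0.54718329 -0.21653537] [0.00048901 0.00135901 0.10991922]
[ 0.54734573 -0.215307  ] [0.00172794 0.00131208 0.10591945]
```

View pics/w12c.png

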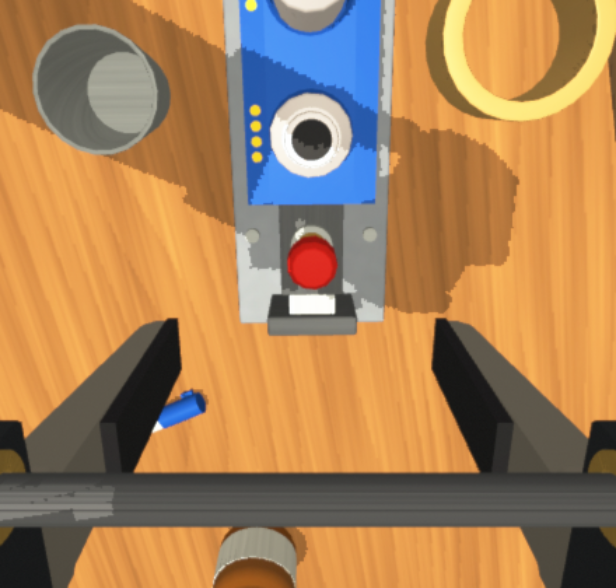

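Both bottles stand in their pockets: pocket 4's at (312,138) in the crop, pocket 3's at its top edge. The knob is at (311,262), nearly centred between the fingers. I'll descend onto it.

>>> {"name": "apply_moves", "arguments": {
  "motion": [
    [1,[0.03,0.06,0],0],
    [1,[0,0,0.8],0],
    [1,[0,0,0.9],0],
    [1,[0,0,0.8],0],
    [1,[0,0,0.57],0],
    [1,[0,0,0],0],
    [1,[0,0,0],0],
    [1,[0,0,0],0],
    [-1,[0,0,0],0],
    [-1,[0,0,0],0]
  ],
  "force": 30
}}

```text
time_s: 21.55
ee_pos: [0.5489, -0.2174, 0.0886]
tcp_rot: [[0.169, 0.986, 0.002], [0.986, -0.169, -0.001], [-0.001, 0.002, -1.0]]
contact_force: [0.4, -0.9, -0.2]
gripper_width: 0.0778
grip_force: 0.0
```

>>> {"name": "apply_moves", "arguments": {
  "motion": [
    [-1,[0,0,0],0],
    [-1,[0,0,0],0],
    [-1,[0,0,0],0],
    [-1,[0,0,0],0],
    [-1,[0,0,0],0],
    [-1,[0,0,0],0],
    [-1,[0,0,0],0],
    [-1,[0,0,0],0],
    [-1,[0,0,0],0]
  ]
}}

```text
time_s: 22.45
ee_pos: [0.5487, -0.217, 0.0873]
tcp_rot: [[0.169, 0.986, 0.001], [0.986, -0.169, -0.0], [-0.0, 0.001, -1.0]]
contact_force: [4.1, -0.6, -2.3]
gripper_width: 0.0267
grip_force: 30.0
```

>>> {"name": "apply_moves", "arguments": {
  "motion": [
    [-1,[0,0.02,-0.12],0],
    [-1,[0,0,-0.12],0],
    [-1,[0,0,-0.12],0],
    [-1,[0,0,0],0],
    [-1,[0,0,0],0],
    [-1,[0,0,0],0],
    [-1,[0,0,0],0]
  ]
}}

```text
time_s: 23.15
ee_pos: [0.5487, -0.2169, 0.1011]
tcp_rot: [[0.169, 0.986, -0.001], [0.986, -0.169, 0.0], [0.0, -0.001, -1.0]]
contact_force: [4.3, -2.7, -8.6]
gripper_width: 0.0268
grip_force: 30.0
```

>>> {"name": "apply_moves", "arguments": {
  "motion": [
    [-1,[0.1,0,0],0],
    [-1,[0.2,0,0],0],
    [-1,[0.25,0,0],0],
    [-1,[0.25,0,0],0],
    [-1,[0.25,0,0],0],
    [-1,[0.25,0,0],0],
    [-1,[0.2,0,0],0],
    [-1,[0.15,0,0],0],
    [-1,[0.1,0,0],0],
    [-1,[0,0,0],0]
  ]
}}

```text
time_s: 24.15
ee_pos: [0.5601, -0.1467, 0.1011]
tcp_rot: [[0.169, 0.986, -0.002], [0.986, -0.169, 0.002], [0.002, -0.002, -1.0]]
contact_force: [-1.8, 1.2, -8.5]
gripper_width: 0.0265
grip_force: 30.0
```

>>> {"name": "apply_moves", "arguments": {
  "motion": [
    [-1,[0,0,0],0],
    [-1,[0,0,0],0],
    [-1,[0,0,0],0],
    [-1,[0,0,0],0]
  ]
}}

```text
time_s: 24.55
ee_pos: [0.56, -0.1476, 0.101]
tcp_rot: [[0.169, 0.986, -0.002], [0.986, -0.169, 0.001], [0.001, -0.002, -1.0]]
contact_force: [-3.2, 3.0, -9.7]
gripper_width: 0.0263
grip_force: 30.0
```

>>> {"name": "apply_moves", "arguments": {
  "motion": [
    [-1,[0,0,0.1],0],
    [-1,[0,0,0.1],0],
    [-1,[0,0,0],0],
    [-1,[0,0,0],0],
    [-1,[0,0,0],0]
  ]
}}

```text
time_s: 25.05
ee_pos: [0.56, -0.1478, 0.0935]
tcp_rot: [[0.169, 0.986, -0.002], [0.986, -0.169, 0.001], [0.0, -0.002, -1.0]]
contact_force: [-4.6, 2.7, -6.9]
gripper_width: 0.0267
grip_force: 30.0
```

>>> {"name": "apply_moves", "arguments": {
  "motion": [
    [-1,[0,0,0.08],0],
    [-1,[0,0,0.08],0],
    [-1,[0,0,0],0],
    [-1,[0,0,0],0],
    [-1,[0,0,0],0]
  ]
}}

```text
time_s: 25.55
ee_pos: [0.56, -0.148, 0.0874]
tcp_rot: [[0.169, 0.986, -0.002], [0.986, -0.169, 0.001], [0.0, -0.002, -1.0]]
contact_force: [-6.8, 2.9, -4.8]
gripper_width: 0.0264
grip_force: 30.0
```

>>> {"name": "apply_moves", "arguments": {
  "motion": [
    [-1,[0,-0.02,0.03],0],
    [-1,[0,0,0.02],0],
    [-1,[0,0,0],0],
    [-1,[0,0,0],0],
    [-1,[0,0,0],0]
  ]
}}

```text
time_s: 26.05
ee_pos: [0.5601, -0.1484, 0.0872]
tcp_rot: [[0.169, 0.986, -0.0], [0.986, -0.169, -0.001], [-0.001, -0.0, -1.0]]
contact_force: [-8.1, 3.8, 2.1]
gripper_width: 0.0265
grip_force: 30.0
```

```bash
python3 - <<'E'
from h import *
a=capture('side');print([(p,x.tolist()) for p,x in find('side','bottle_a')],find('side','pull_knob'),find('side','nozzle_tip'))
b=capture('top');print([(p,x.tolist()) for p,x in find('top','bottle_a')])
a=cv2.resize(a[150:390,200:400],(400,480),interpolation=2);b=cv2.resize(b[150:350,240:407],(400,480),interpolation=2)
cv2.imwrite('pics/fin.png',np.hstack([a,b]))
E
```

```text
[(0.77, [246.3, 288.9]), (0.63, [261.3, 272.8]), (0.57, [327.8, 233.1]), (0.41, [339.7, 285.7])] [(0.42, array([345.7, 302.1]))] [(0.63, array([336.9, 211.1]))]
[(0.73, [289.4, 281.0]), (0.6, [280.3, 213.5]), (0.46, [308.1, 215.5]), (0.45, [324.4, 217.5]), (0.45, [348.9, 222.0]), (0.44, [317.4, 295.5])]
```

View pics/fin.png

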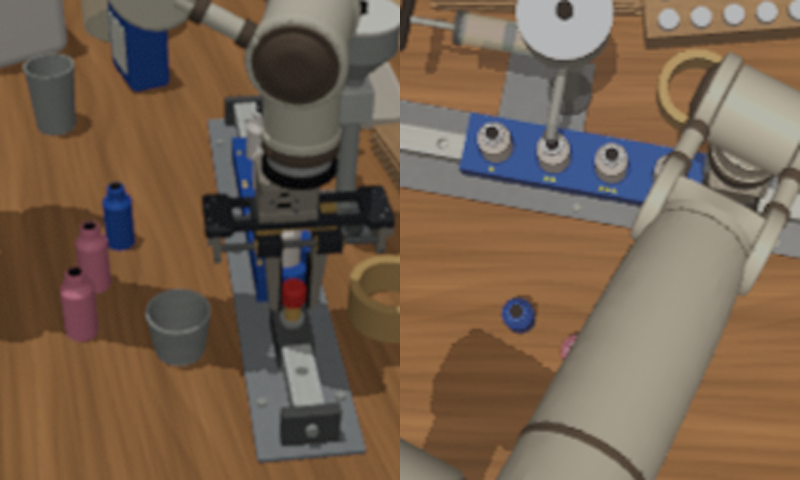

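The rack has moved one hole: bottle 2 is under the nozzle (552,150), all four bottles stand in their pockets, and the knob is still gripped. It sits at the same height as at the start (0.0872 m against 0.0873 m) and pushes back when pressed down, so the pin is home.

```bash
python3 -c "
from workcell import bot
print(bot.sign_off())"
```

```text
the job is handed in; nothing more can be done
None
```

The job is handed in, with no verdict returned: both loose bottles stand in the rack (pocket 3 filled first, then 4), the rack is one hole along with bottle 2 under the nozzle, and the arm still holds the knob with the lock pin home.

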